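# Drift the sanding bar into line and pin it with its bolt

## Robot

A 6-joint arm with a two-finger parallel gripper is mounted at the origin on a cart in front of the work surface, level with it; the furniture and walls round the work are solid. World frame = base frame: x ahead of the robot, y to its left, z up, the work surface at z = 0. Lengths are in m, angles in rad, forces in N, time in s.
With the tool pointing down it reaches from about 0.3 to 0.875 m from the base axis. Payload 6.4 kg.
Tool frame: the origin (TCP) lies where the fingers leave the gripper's body, on its centre line; the fingertips stand env.tcp_to_tips ahead of it and the grasp point (between the pads) lies 45 mm ahead of it (env.tcp_to_tips is the distance from the TCP to the fingertips, in m); z points along the fingers, y is the direction in which the jaws open and shut (so a half turn about z gives the same grasp; the last joint's range is limited). The gripper opens to 88 mm and grips with 3 to 60 N. Pads are 18 mm wide; open, the fingers measure 123 mm over their backs; the gripper's body (75 mm by 187 mm) begins 45 mm behind the grasp point.
Start: joints at [0.933, 0.181, 1.607, -0, 1.354, -0.206], TCP at [0.241, 0.522, 0.303] pointing down, gripper open.
Joint ranges: [-2.99, 2.99], [-0.89, 2.07], [0.3, 2.58], [-1.14, 4.28], [0, 2.63], [-3.12, 3.12]. Speed limits (rad/s): [2.57, 2.57, 3.01, 3.14, 3.14, 3.14].

## Interface

Orientations are given as a unit quaternion [w, x, y, z].
In Python, from workcell import env, optics gives the robot as it stands. The module is installed in compiled form; this text tells all that it offers.
- The arm moves only by the tool drive_tool, never from a script. Its argument "rows" is a list of rows, each an object with "dp": the shift along the tool's x, y, z in mm, a list of three; "dr": the turn, a rotation vector about the tool's x, y, z in degrees, a list of three; "hand": the opening in per cent of the stroke, from 0 (shut) to 100 (fully open). In form: [{"dp": [tx, ty, tz], "dr": [rx, ry, rz], "hand": hand}, ...]. A call has 1 to 20 rows; each row shifts and turns the commanded pose from where the row before left it, along the tool's axes as they then stand; what a row does not reach is not made up. A row lasts 1/8 s, in which the tool goes at most 62.5 mm and 10.7 degrees, less where a joint would pass 70% of its speed; a pose out of reach is approached as far as the arm can. A call is refused whole if a number of a shift passes 62.5 or a number of a turn 10.7, either way. A call with a gripper value outside its range is refused whole. The fingers move at their own pace and stop on an object; "squeeze" is the grip in N (left out, the last holds). Time passes only in rows, so rows that do not move let the fingers close. It gives the time, the measured TCP pose, the force and the opening at its end, in the units of the state.
- env.get_state(): the state, without advancing time (a new reading comes with each control period).
- optics.get_image(name): name is "scene" or "top" or "wrist"; returns (picture, depth): 400x640x3 uint8, red, green, blue; 400x640 float32, m along the optical axis (not along the pixel's ray), 0 where there is no reading.
- optics.camera_model(name): a dict with "mtx" (3x3 intrinsics, pixels), "R" (3x3) and "t" (3): a world point X has camera coordinates R X + t; the wrist camera has in their place "hand_eye" (4x4, takes a point from camera to tool coordinates, whose origin is the TCP and whose axes are the flange's). Camera axes: x right, y down, z forward; pixel columns grow to the right and rows downward; lengths in m; the calibration is good to about 2 mm. A picture is of the moment at which its call begins: read the wrist's pose just before it. camera_model takes no time and is no camera call.
- env.hand_in(): hands the job in, once; it reports no verdict.
The state is a dict: "time": time; "joint_pos": joint angles; "joint_vel": joint speeds; "tau": joint torques, N m; "ee_pos": TCP position; "eef_rot": TCP orientation; "contact_force": force on the tool from outside, world axes, zero at the start; "torque": the same for the moment, N m; "finger_gap": finger opening in m.
Only numpy, scipy, OpenCV 4.12 (cv2) and the standard library are available. Lean on these libraries where they do the work, as an engineer would, in place of code of your own. Each camera call takes 0.05 s, during which the arm holds its last target. There are 200 camera calls.

## Task

The steel bar for hand-sanding blades hangs on its rear bolt only and has shifted, so its open front hole no longer lines up with the hole hidden in the pedestal under it. Push the tapered drift down through the bar's open hole, feeling your way sideways so that it finds the lower hole and wedges the two into line, until its shoulder sits on the bar; do not force it, nor the bolt (never more than about 60 N). Then pull the drift out, stand it back in the wooden block, and drop the knurled bolt fully home in the lined-up holes; leave the caliper, loupe and marker alone.

Things in the scene. Friction and masses are not known exactly. Their poses are not given: they have to be found in the camera images.
- pedestal: Fixed grey steel channel, 120 x 60 mm, 50 mm high, with screwed-down flanges. Origin at bench level under the channel's centre, x along the channel toward the open-hole end. Its 8 mm top plate has one 18 mm hole, drilled by hand and hidden under the bar: its centre lies 11 to 13 mm from the bar's, in an unknown direction, to be found by feel. Below it the channel is empty down to the bench.
- bar: Flat steel bar 262 x 42 x 8 mm on top of the pedestal. Origin on its underside near the rear bolt, 60.5 mm from the open hole, x toward the cork-faced free end, z up. It slides some 13 mm lengthwise and swings 0.12 rad each way about the rear bolt against friction: some 8 N sideways at the open hole moves it, and it stays where left. It cannot lift.
- bar_hole (a point): Centre of the bar's open 18 mm hole at its top face, 58 mm above the bench. The pedestal's top face lies 8 mm below it, and its hole ends 16 mm below it. The rear bolt's head stands 10 mm over the bar; nothing else near is higher.
- drift: Tapered drift of dark steel, 112 mm long, about 0.25 kg, standing point down in the block. Origin at its point, z along it to the top. From the point: blunt flat tip 3 mm across, straight taper to 17 mm across at 36 mm, plain 17 mm shank to 48 mm, there a flat shoulder, then a ribbed round grip 25 mm across to the top.
- drift_grip (a point): Centre of the drift's ribbed round grip (25 mm across), on its axis, 80 mm above its point and 32 mm above its shoulder. In the block it stands 92 mm above the bench.
- drift_point (a point): The drift's point, on its axis. Fully home in the bar it lies 48 mm below the bar's top; in the block it stands 12 mm above the bench.
- bolt: Plain bright steel locating bolt (no thread), 65 mm long, about 0.14 kg, standing nose down in the wooden block. Origin at its nose, z up along it. From the nose: taper from 9 to 16 mm across over 7 mm, 16 mm shank to 38 mm, flange 34 mm across and 3 mm thick, knurled round head 24 mm across and 24 mm tall.
- bolt_grip (a point): Centre of the bolt's knurled head (24 mm across), on its axis, 54 mm above its nose and 16 mm above the underside of its flange.
- bolt_nose (a point): The bolt's nose, on its axis. Fully home in the bar it lies 38 mm below the bar's top (flange flat on the bar).
- block: Fixed wooden bench block 118 x 46 mm, 60 mm high, on a thin base board 136 x 64 mm. Origin under its centre, x along it, z up. In its top are two round holes of 20 mm, 52 mm deep, at x = -34 and +34 mm, one holding the drift and one the bolt (either way round), and a small empty hole of 8 mm between them.
- block_hole_a (a point): Mouth centre of the block's 20 mm hole at x = -34 mm, 60 mm above the bench.
- block_hole_b (a point): Mouth centre of the block's 20 mm hole at x = +34 mm, 60 mm above the bench.
- caliper: Steel caliper lying on the bench to the right of the pedestal, 73 x 224 x 12 mm; a bystander.
- loupe: Black eye loupe standing on the bench, 37 mm across and 22 mm high; a bystander.
- marker: White marker pen lying on the bench behind the pedestal, 124 x 13 mm; a bystander.
Things that resemble listed ones, but are neither listed nor needed, are in the scene too. Of the things that look like the block, the larger one is meant.

How it is judged:
By the outcome, as a careful person would: the job done as asked, in the order asked, and still so for the second after the job is handed in, with the robot touching nothing.
It also fails if it takes over 70 s, if anything falls off the work surface, if the arm or the gripper's body presses on something with over 40 N, if the wrist force passes 120 N, or if a joint passes its speed limit or range.

## Working session

There is one attempt and no reset: what is moved stays moved. The work goes in short steps, Python scripts to look and compute and a tool call to move; the robot and the scene stay as the last step left them, time stands still between calls to the robot, and variables do not carry over. Pictures are saved under pics/ and viewed, about 8 in all and at most 12, crops included, and the job is handed in when it is done.

Besides the shell and the picture viewer there is one more tool, called after "Call:" as name(argument=value, ...) on one line, values as JSON. drive_tool: Moves the arm, as the interface text tells. Its arguments: {"type":"object","properties":{"rows":{"type":"array","items":{"type":"object","properties":{"dp":{"type":"array","items":{"type":"number"}},"dr":{"type":"array","items":{"type":"number"}},"hand":{"type":"number"}}}},"squeeze":{"type":"number"}},"required":["rows"]}

```bash
mkdir -p pics; python3 - <<'E'
from workcell import env, optics
import cv2, numpy as np
print(env.tcp_to_tips); s=env.get_state(); print(s)
for n in ("scene","top"):
    p,d=optics.get_image(n); np.savez(n+".npz",p=p,d=d); cv2.imwrite(f"pics/{n}0.png",p[...,::-1])
    print(n,optics.camera_model(n))
print(optics.camera_model("wrist"))
E
```

```text
0.064
{'time': 0.0, 'joint_pos': array([ 9.32674864e-01,  1.81512740e-01,  1.60798282e+00,  1.28119520e-05,
        1.35380634e+00, -2.06321708e-01]), 'joint_vel': array([-0.00048145, -0.00086396,  0.0005798 , -0.00087232,  0.00197741,
        0.00026004]), 'tau': array([ 1.44481310e-03, -4.33884358e+01, -3.41840565e+01,  7.02371984e-02,
        3.86984856e-02, -1.13628846e-04]), 'ee_pos': array([0.24037825, 0.52188226, 0.30183814]), 'eef_rot': array([-3.55917939e-04,  2.14227775e-01,  9.76783359e-01, -7.77004155e-04]), 'contact_force': array([ 0.49465804,  0.02334568, -0.12782333]), 'torque': array([ 0.01785085,  0.03249696, -0.02002297]), 'finger_gap': 0.08805761199184209}
scene {'mtx': array([[423.3490566 ,   0.        , 323.65172434],
       [  0.        , 423.3490566 , 202.09702713],
       [  0.        ,   0.        ,   1.        ]]), 'R': array([[ 0.70434329, -0.70951614,  0.02207672],
       [-0.32388277, -0.34888475, -0.87941991],
       [ 0.63166485,  0.61226325, -0.47553468]]), 't': array([-0.32825137,  0.26591611,  0.51582854])}
top {'mtx': array([[384.58265844,   0.        , 324.02847438],
       [  0.        , 384.58265844, 201.40324111],
       [  0.        ,   0.        ,   1.        ]]), 'R': array([[ 0.02247826, -0.9995703 ,  0.01881332],
       [-0.98999509, -0.02487707, -0.13889153],
       [ 0.13929987, -0.01550305, -0.99012888]]), 't': array([0.03079026, 0.56577395, 0.86228519])}
{'mtx': array([[328.8593353 ,   0.        , 324.69650163],
       [  0.        , 328.8593353 , 201.95085045],
       [  0.        ,   0.        ,   1.        ]]), 'hand_eye': array([[ 7.44511417e-04, -9.55961911e-01, -2.93489812e-01,
         7.60450543e-02],
       [ 9.99999475e-01,  9.18201628e-04, -4.54035377e-04,
        -3.25916953e-04],
       [ 7.03523349e-04, -2.93489320e-01,  9.55962094e-01,
        -8.10630890e-02],
       [ 0.00000000e+00,  0.00000000e+00,  0.00000000e+00,
         1.00000000e+00]])}
```

View pics/top0.png

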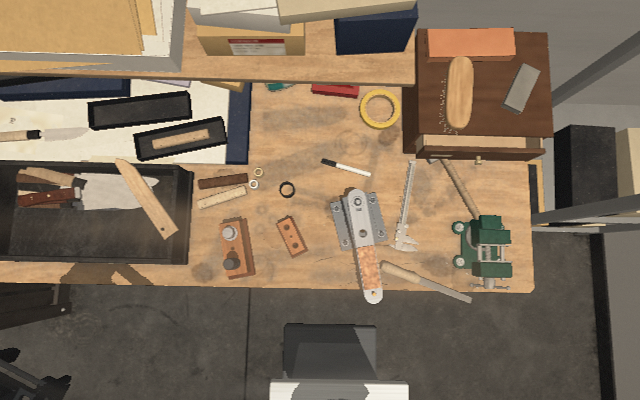

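View pics/scene0.png

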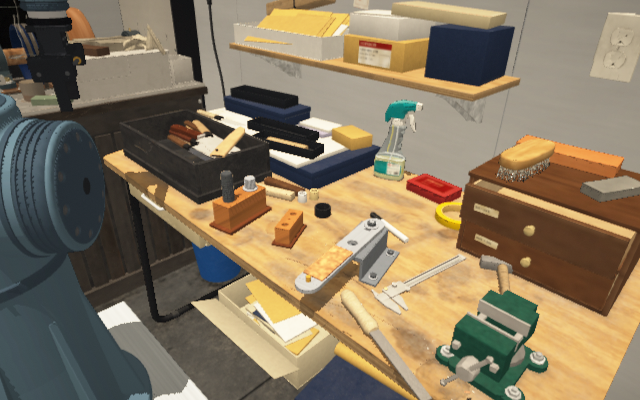

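Top view: candidates for the block are the larger one at (236,252), holding the dark drift at (231,265) and the bright bolt at (228,233), and the smaller one at (291,236) which is empty. I choose the larger. The bar runs from (352,195) to (372,298), rear bolt at (357,202) and open hole near (362,236).

```bash
cat > h.py <<'E'
import numpy as np, cv2
from workcell import env, optics
from scipy.spatial.transform import Rotation as Ro
def pose(s):
    w,x,y,z=s["eef_rot"]; return Ro.from_quat([x,y,z,w]).as_matrix(), np.array(s["ee_pos"])
def cam(n,s=None):
    m=optics.camera_model(n)
    if n=="wrist":
        R,p=pose(s); H=m["hand_eye"]; return m["mtx"],R@H[:3,:3],R@H[:3,3]+p
    return m["mtx"],m["R"].T,-m["R"].T@m["t"]
def ray(c,u,v,z):
    K,R,o=c; d=R@np.linalg.solve(K,[u,v,1]); return o+d*(z-o[2])/d[2]
def dep(c,u,v,d):
    K,R,o=c; return o+R@np.linalg.solve(K,[u,v,1])*d
def proj(c,X):
    K,R,o=c; q=K@(R.T@(np.array(X)-o)); return q[:2]/q[2]
def snap(n):
    s=env.get_state(); p,d=optics.get_image(n); return p,d,cam(n,s),s
E
python3 - <<'E'
from h import *
f=np.load("top.npz");p,d=f["p"],f["d"];c=cam("top")
for n,u,v in (("bolt",228,233),("drift",231,265),("rear",357,202),("hole",362,236),("cork",372,297),("flange",337,238)):
    print(n,dep(c,u,v,d[v,u]).round(3),p[v,u])
crop=np.hstack([cv2.resize(p[205:285,195:275],(400,400),interpolation=2),cv2.resize(p[180:260,320:400],(400,400),interpolation=2)])
cv2.imwrite("pics/crop1.png",crop[...,::-1])
E
```

```text
bolt [0.483 0.253 0.088] [195 183 169]
drift [0.416 0.234 0.125] [116 106  96]
rear [ 0.562 -0.03   0.066] [213 204 194]
hole [ 0.486 -0.044  0.05 ] [97 89 78]
cork [ 0.351 -0.067  0.059] [221 213 202]
flange [0.482 0.01  0.002] [186 146 107]
```

View pics/crop1.png

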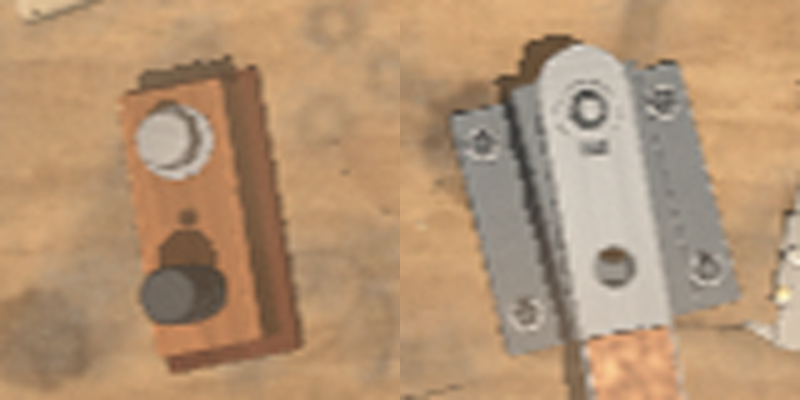

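The close crop confirms it: the large block has the bolt in the upper hole, the drift in the lower and the small empty hole between. The bar's open hole shows a part-dark rim. Next I write a planner and go look from the wrist.

```bash
cat >> h.py <<'E'
def plan(target,yaw=None,step=45,s=None):
    """print tool-frame rows to reach world target (TCP, m), tool straight down, tool-x heading yaw (deg)"""
    s=s or env.get_state(); R,p=pose(s)
    y0=np.degrees(np.arctan2(R[1,0],R[0,0])); yaw=y0 if yaw is None else yaw
    a=np.radians(yaw); Rt=np.array([[np.cos(a),np.sin(a),0],[np.sin(a),-np.cos(a),0],[0,0,-1]])
    rv=Ro.from_matrix(R.T@Rt).as_rotvec(degrees=True)
    D=R.T@(np.array(target)-p)*1000
    n=int(max(np.ceil(np.linalg.norm(D)/step),np.ceil(np.linalg.norm(rv)/8),1))
    print("time",round(s["time"],2),"pos",p.round(4),"yaw",y0.round(2),"tilt",np.degrees(np.arccos(-R[2,2])).round(2),"gap",round(s["finger_gap"],4),"F",np.round(s["contact_force"],1))
    print("D tool mm",D.round(1),"rv deg",rv.round(2),"rows",n)
    Rc=R
    for i in range(n):
        d=Rc.T@(R@(D/n)); Rc=Rc@Ro.from_rotvec(rv/n,degrees=True).as_matrix()
        print(d.round(1),(rv/n).round(2))
E
python3 - <<'E'
from h import *
plan([0.525,0.256,0.25],190,55)
E
```

```text
time 0.1 pos [0.2404 0.5219 0.3019] yaw 155.26 tilt 0.08 gap 0.0882 F [ 0.3 -0.2  0.1]
D tool mm [-369.8 -122.4   52. ] rv deg [ -0.08  -0.04 -34.74] rows 8
[-46.2 -15.3   6.5] [-0.01 -0.01 -4.34]
[-44.9 -18.8   6.5] [-0.01 -0.01 -4.34]
[-43.4 -22.1   6.5] [-0.01 -0.01 -4.34]
[-41.6 -25.3   6.5] [-0.01 -0.01 -4.34]
[-39.5 -28.4   6.5] [-0.01 -0.01 -4.34]
[-37.3 -31.3   6.5] [-0.01 -0.01 -4.34]
[-34.8 -34.    6.5] [-0.01 -0.01 -4.34]
[-32.1 -36.6   6.5] [-0.01 -0.01 -4.34]
```

Call:
drive_tool(rows=[{"dp": [-46, -15, 6.5], "dr": [0, 0, -4.3], "hand": 100}, {"dp": [-45, -19, 6.5], "dr": [0, 0, -4.3], "hand": 100}, {"dp": [-43, -22, 6.5], "dr": [0, 0, -4.3], "hand": 100}, {"dp": [-42, -25, 6.5], "dr": [0, 0, -4.3], "hand": 100}, {"dp": [-39, -28, 6.5], "dr": [0, 0, -4.3], "hand": 100}, {"dp": [-37, -31, 6.5], "dr": [0, 0, -4.3], "hand": 100}, {"dp": [-35, -34, 6.5], "dr": [0, 0, -4.3], "hand": 100}, {"dp": [-32, -37, 6.5], "dr": [0, 0, -4.3], "hand": 100}, {"dp": [0, 0, 0], "dr": [0, 0, 0], "hand": 100}, {"dp": [0, 0, 0], "dr": [0, 0, 0], "hand": 100}])

```text
time: 1.35
ee_pos: [0.5234, 0.2567, 0.2502]
eef_rot: [-0.001, -0.084, 0.996, 0.0]
contact_force: [-0.8, 0.4, 0.5]
finger_gap: 0.0875
```

```bash
python3 - <<'E'
from h import *
p,d,c,s=snap("wrist"); np.savez("w1.npz",p=p,d=d); cv2.imwrite("pics/w1.png",p[...,::-1])
plan(s["ee_pos"],190)
# points at plane heights by depth: top faces
K,R,o=c; v,u=np.mgrid[0:400,0:640]
X=np.stack([(u-K[0,2])/K[0,0],(v-K[1,2])/K[1,1],np.ones_like(d)],-1)*d[...,None]@R.T+o
for n,lo,hi in (("drift",.115,.135),("bolt",.080,.094),("blocktop",.054,.0635)):
    m=((X[...,2]>lo)&(X[...,2]<hi)&(d>0)&(np.hypot(X[...,0]-.45,X[...,1]-.245)<.1)).astype(np.uint8)
    k,l,st,ce=cv2.connectedComponentsWithStats(m)
    i=1+st[1:,4].argmax(); cn=max(cv2.findContours((l==i).astype(np.uint8),0,1)[0],key=cv2.contourArea)
    (cu,cv_),r=cv2.minEnclosingCircle(cn); z=np.median(X[l==i][:,2]); print(n,st[i,4],"px",ce[i].round(1),(round(cu,1),round(cv_,1)),"r",round(r,1),"z",z.round(4),ray(c,*ce[i],z).round(4), ray(c,cu,cv_,z).round(4),"dia mm",1000*np.linalg.norm(ray(c,cu+r,cv_,z)-ray(c,cu-r,cv_,z)).round(4), cv2.minAreaRect((X[l==i][:,:2]*1000).astype(np.float32)))
E
```

```text
time 1.4 pos [0.5232 0.2572 0.2505] yaw -170.34 tilt 0.05 gap 0.0877 F [-0.1 -0.1 -0.4]
D tool mm [-0.2 -0.5  0.2] rv deg [ 0.02 -0.05 -0.34] rows 1
[-0.2 -0.5  0.2] [ 0.02 -0.05 -0.34]
drift 1506 px [327.6  44.7] (327.8, 44.8) r 23.0 z 0.1227 [0.417  0.2402 0.1227] [0.4171 0.2402 0.1227] dia mm 26.599999999999998 ((416.5662841796875, 240.03204345703125), (24.368928909301758, 24.229482650756836), 10.873590469360352)
bolt 832 px [330.8 151. ] (330.6, 150.8) r 16.8 z 0.0859 [0.4823 0.2541 0.0859] [0.4823 0.2539 0.0859] dia mm 25.1 ((482.68719482421875, 254.30007934570312), (24.76353645324707, 24.099287033081055), 8.866209983825684)
blocktop 6487 px [328.4 103. ] (329.3, 98.1) r 82.5 z 0.0591 [0.4489 0.2468 0.0591] [0.4452 0.2468 0.0591] dia mm 130.39999999999998 ((449.8205871582031, 247.15567016601562), (118.4085693359375, 47.03529739379883), 12.054615020751953)
```

View pics/w1.png

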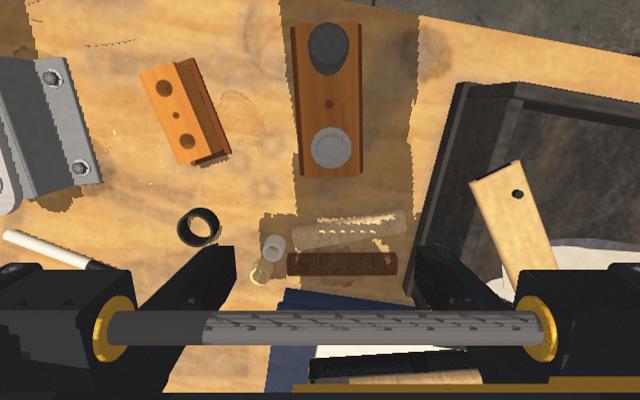

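The wrist view shows the drift at (328,45) and the bolt at (331,151) in the larger block. Their tops are at z≈0.123 and 0.086, and they are 67 mm apart (68 expected), so the measurement holds. Now a close look straight down the bar's hole.

Call:
drive_tool(rows=[{"dp": [3, 49, 0], "dr": [0, 0, 0], "hand": 100}, {"dp": [3, 49, 10], "dr": [0, 0, 0], "hand": 100}, {"dp": [3, 49, 20], "dr": [0, 0, 0], "hand": 100}, {"dp": [2, 49, 20], "dr": [0, 0, 0], "hand": 100}, {"dp": [2, 48, 20], "dr": [0, 0, 0], "hand": 100}, {"dp": [1, 47, 20], "dr": [0, 0, 0], "hand": 100}, {"dp": [0, 0, 10], "dr": [0, 0, 0], "hand": 100}, {"dp": [0, 0, 0], "dr": [0, 0, 0], "hand": 100}])

```text
time: 2.4
ee_pos: [0.4596, 0.541, 0.1495]
eef_rot: [-0.001, -0.085, 0.996, -0.001]
contact_force: [-0.6, -0.6, 0.2]
finger_gap: 0.0881
```

```bash
python3 - <<'E'
from h import *
p,d,c,s=snap("wrist"); np.savez("w2.npz",p=p,d=d)
plan([.561,-.031,.15],190)
u,v=proj(c,[.486,-.044,.058]); print("hole px",u,v)
K,R,o=c; vv,uu=np.mgrid[0:400,0:640]
X=np.stack([(uu-K[0,2])/K[0,0],(vv-K[1,2])/K[1,1],np.ones_like(d)],-1)*d[...,None]@R.T+o
np.save("w2X.npy",X)
m=((X[...,2]>.053)&(X[...,2]<.0625)&(d>0)).astype(np.uint8)
cs,hi=cv2.findContours(m,cv2.RETR_CCOMP,cv2.CHAIN_APPROX_NONE)
for q,h in zip(cs,hi[0]):
    if h[3]>=0 and cv2.contourArea(q)>200:
        e=cv2.fitEllipse(q); print(e, ray(c,*e[0],.058).round(4))
        P=np.array([ray(c,*t[0],.058)[:2] for t in q]);
x0,y0=int(u)-50,int(v)-50; x0=max(x0,0);y0=max(y0,0)
print(x0,y0)
a=cv2.resize(p[y0:y0+100,x0:x0+100],(400,400),interpolation=2)
z=np.clip((X[y0:y0+100,x0:x0+100,2]+.01)/.08*255,0,255).astype(np.uint8)
b=cv2.applyColorMap(cv2.resize(z,(400,400),interpolation=0),2)
cv2.imwrite("pics/w2.png",np.hstack([a[...,::-1],b]))
E
```

```text
time 2.45 pos [0.4607 0.5407 0.1507] yaw -170.31 tilt 0.06 gap 0.0883 F [ 0.3 -0.1  0.2]
D tool mm [  -2.7 -580.5    1.1] rv deg [-0.04 -0.04 -0.31] rows 13
[ -0.2 -44.7   0.1] [-0.   -0.   -0.02]
[ -0.2 -44.7   0.1] [-0.   -0.   -0.02]
[ -0.2 -44.7   0.1] [-0.   -0.   -0.02]
[ -0.2 -44.7   0.1] [-0.   -0.   -0.02]
[ -0.1 -44.7   0.1] [-0.   -0.   -0.02]
[ -0.1 -44.7   0.1] [-0.   -0.   -0.02]
[ -0.1 -44.7   0.1] [-0.   -0.   -0.02]
[ -0.1 -44.7   0.1] [-0.   -0.   -0.02]
[ -0.1 -44.7   0.1] [-0.   -0.   -0.02]
[ -0.  -44.7   0.1] [-0.   -0.   -0.02]
[ -0.  -44.7   0.1] [-0.   -0.   -0.02]
[ -0.  -44.7   0.1] [-0.   -0.   -0.02]
[  0.  -44.7   0.1] [-0.   -0.   -0.02]
hole px -814.9677909745025 106.74664219418439
0 56
```

View pics/w2.png

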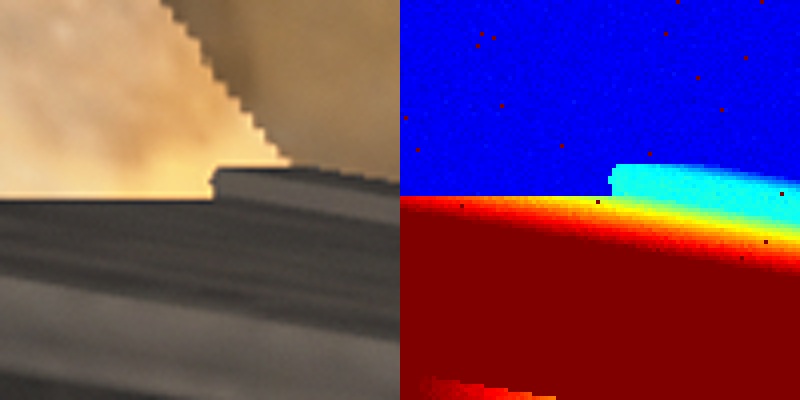

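I had the sign of tool y wrong, so the arm moved away to y=0.54. The force reads about zero, so nothing was touched. I raise first, then go the right way.

Call:
drive_tool(rows=[{"dp": [0, 0, -50], "dr": [0, 0, 0], "hand": 100}, {"dp": [0, 0, -50], "dr": [0, 0, 0], "hand": 100}, {"dp": [0, -50, 0], "dr": [0, 0, 0], "hand": 100}, {"dp": [0, -50, 0], "dr": [0, 0, 0], "hand": 100}, {"dp": [0, -50, 0], "dr": [0, 0, 0], "hand": 100}, {"dp": [0, -50, 0], "dr": [0, 0, 0], "hand": 100}, {"dp": [0, -50, 0], "dr": [0, 0, 0], "hand": 100}, {"dp": [0, -50, 0], "dr": [0, 0, 0], "hand": 100}, {"dp": [0, -50, 0], "dr": [0, 0, 0], "hand": 100}, {"dp": [0, -50, 0], "dr": [0, 0, 0], "hand": 100}, {"dp": [0, -50, 25], "dr": [0, 0, 0], "hand": 100}, {"dp": [-1, -50, 25], "dr": [0, 0, 0], "hand": 100}, {"dp": [-1, -50, 25], "dr": [0, 0, 0], "hand": 100}, {"dp": [0, -30, 25], "dr": [0, 0, 0], "hand": 100}, {"dp": [0, 0, 0], "dr": [0, 0, 0], "hand": 100}, {"dp": [0, 0, 0], "dr": [0, 0, 0], "hand": 100}])

```text
time: 4.45
ee_pos: [0.5607, -0.0305, 0.1521]
eef_rot: [0.001, -0.084, 0.996, -0.0]
contact_force: [-0.3, -0.0, -0.1]
finger_gap: 0.0885
```

```bash
python3 - <<'E'
from h import *
p,d,c,s=snap("wrist"); np.savez("w2.npz",p=p,d=d)
plan([.561,-.031,.15],190)
u,v=proj(c,[.486,-.044,.058]); print("hole px",u,v)
K,R,o=c; vv,uu=np.mgrid[0:400,0:640]
X=np.stack([(uu-K[0,2])/K[0,0],(vv-K[1,2])/K[1,1],np.ones_like(d)],-1)*d[...,None]@R.T+o
np.save("w2X.npy",X); print("cam",o)
m=((X[...,2]>.053)&(X[...,2]<.0625)&(d>0)).astype(np.uint8)
cs,hi=cv2.findContours(m,cv2.RETR_CCOMP,cv2.CHAIN_APPROX_NONE)
for q,h in zip(cs,hi[0]):
    if h[3]>=0 and cv2.contourArea(q)>200:
        e=cv2.fitEllipse(q); print(e, ray(c,*e[0],.058).round(4))
x0,y0=max(int(u)-50,0),max(int(v)-50,0)
w=(slice(y0,y0+100),slice(x0,x0+100)); print(x0,y0)
a=cv2.resize(p[w],(400,400),interpolation=2)
z=np.clip((X[w][...,2]+.01)/.08*255,0,255).astype(np.uint8)
b=cv2.applyColorMap(cv2.resize(z,(400,400),interpolation=0),2)
cv2.imwrite("pics/w3.png",np.hstack([a[...,::-1],b]))
E
```

```text
time 4.5 pos [ 0.561  -0.0301  0.1523] yaw -170.35 tilt 0.12 gap 0.088 F [0.3 0.1 0.9]
D tool mm [ 0.1 -0.9  2.3] rv deg [-0.04  0.12 -0.35] rows 1
[ 0.1 -0.9  2.3] [-0.04  0.12 -0.35]
hole px 323.60594466947305 101.36410496389723
cam [ 0.48551845 -0.04324656  0.23300379]
((322.98480224609375, 242.89320373535156), (30.28329086303711, 30.938508987426758), 68.48729705810547) [ 0.5633 -0.0313  0.058 ]
((322.9837646484375, 211.0612335205078), (12.802230834960938, 25.118038177490234), 87.32868957519531) [ 0.5442 -0.0345  0.058 ]
((320.6589050292969, 109.01227569580078), (35.08663558959961, 36.22502136230469), 3.105363607406616) [ 0.4899 -0.0449  0.058 ]
273 51
```

View pics/w3.png

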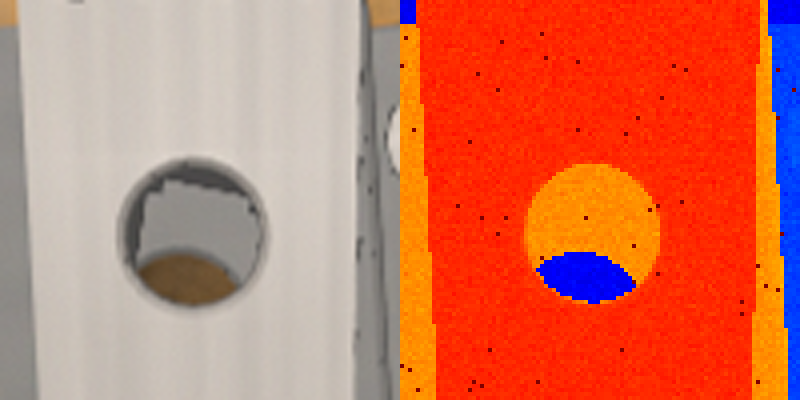

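The bar's hole is at (321,109). Through it a lens of the lower hole is visible on its rear side, at about (320,121). I fit the hidden edge's arc to get a first guess of the centre.

```bash
python3 - <<'E'
from h import *
from scipy.optimize import least_squares
f=np.load("w2.npz");X=np.load("w2X.npy");d=f["d"]
# camera from state (unmoved)
s=env.get_state(); c=cam("wrist",s)
w=np.zeros((400,640),bool); w[80:140,290:350]=True
low=((X[...,2]<.035)&(d>0)&w).astype(np.uint8); low=cv2.morphologyEx(low,cv2.MORPH_OPEN,np.ones((3,3)))
q=max(cv2.findContours(low,0,1)[0],key=cv2.contourArea)[:,0]
# bar rim: circle at .058
B=np.array([.4899,-.0449])
m=((X[...,2]>.0545)&(X[...,2]<.0625)&(d>0)).astype(np.uint8)
cs,hi=cv2.findContours(m,cv2.RETR_CCOMP,cv2.CHAIN_APPROX_NONE)
rim=[k for k,h in zip(cs,hi[0]) if h[3]>=0 and cv2.contourArea(k)>300 and abs(k[:,0,1].mean()-109)<8][0][:,0]
P=np.array([ray(c,*t,.058)[:2] for t in rim]);
r=least_squares(lambda a:np.hypot(*(P-a[:2]).T)-a[2],[*B,.009]); print("bar circ",r.x.round(4)); B=r.x[:2]
L=np.array([ray(c,*t,.050)[:2] for t in q]); 
# lens boundary points well inside bar rim (as projected onto .058)
L58=np.array([ray(c,*t,.058)[:2] for t in q]); inside=np.hypot(*(L58-B).T)<.0075
A=L[inside]; print(len(A))
r=least_squares(lambda a:np.hypot(*(A-a[:2]).T)-.009,[B[0]+.011,B[1]]); P0=r.x
v=P0-B; print("ped hole",P0.round(4),"off",(v*1000).round(2),np.hypot(*v)*1000,"rms",np.sqrt(np.mean(r.fun**2)))
Y=X[...,:2][low>0]; print("lens centre",ray(c,*np.mean(np.argwhere(low)[:,::-1],0),.05).round(4))
# bar axis
print("rear->hole dir",np.degrees(np.arctan2(*( B-np.array([.5633,-.0313]))[::-1])))
print("---to drift");plan([.4169,.2402,.20],192)
E
```

```text
bar circ [ 0.4904 -0.0445  0.009 ]
22
ped hole [ 0.5022 -0.0444] off [11.74  0.07] 11.740437917037225 rms 0.00011830724043683885
lens centre [ 0.4961 -0.0445  0.05  ]
rear->hole dir -169.73160901103674
---to drift
time 4.5 pos [ 0.561  -0.0301  0.1523] yaw -170.35 tilt 0.12 gap 0.088 F [0.3 0.1 0.9]
D tool mm [ 96.6 290.6 -48.1] rv deg [-0.04  0.12 -2.35] rows 7
[13.8 41.5 -6.9] [-0.01  0.02 -0.34]
[13.6 41.6 -6.9] [-0.01  0.02 -0.34]
[13.3 41.7 -6.9] [-0.01  0.02 -0.34]
[13.1 41.7 -6.8] [-0.01  0.02 -0.34]
[12.8 41.8 -6.8] [-0.01  0.02 -0.34]
[12.6 41.9 -6.8] [-0.01  0.02 -0.34]
[12.3 42.  -6.8] [-0.01  0.02 -0.34]
```

Call:
drive_tool(rows=[{"dp": [14, 41, -14], "dr": [0, 0, -0.4], "hand": 100}, {"dp": [14, 42, -14], "dr": [0, 0, -0.4], "hand": 100}, {"dp": [13, 42, -10], "dr": [0, 0, -0.4], "hand": 100}, {"dp": [13, 42, -10], "dr": [0, 0, -0.4], "hand": 100}, {"dp": [13, 42, 0], "dr": [0, 0, -0.4], "hand": 100}, {"dp": [13, 41, 0], "dr": [0, 0, -0.3], "hand": 100}, {"dp": [13, 42, 0], "dr": [0, 0, 0], "hand": 100}, {"dp": [0, 0, 0], "dr": [0, 0, 0], "hand": 100}, {"dp": [0, 0, 0], "dr": [0, 0, 0], "hand": 100}])

```text
time: 5.62
ee_pos: [0.4144, 0.2394, 0.1997]
eef_rot: [0.001, -0.105, 0.994, -0.0]
contact_force: [-0.2, -0.1, -0.7]
finger_gap: 0.0881
```

```bash
python3 - <<'E'
from h import *
plan([.4169,.2402,.1365],192)
E
```

```text
time 5.62 pos [0.4144 0.2394 0.1997] yaw -167.93 tilt 0.11 gap 0.0881 F [-0.2 -0.1 -0.7]
D tool mm [-2.5  0.3 63.2] rv deg [-0.01  0.11  0.07] rows 2
[-1.2  0.1 31.6] [-0.01  0.06  0.04]
[-1.3  0.1 31.6] [-0.01  0.06  0.04]
```

Call:
drive_tool(rows=[{"dp": [-2.5, 0.3, 20], "dr": [0, 0.1, 0], "hand": 100}, {"dp": [0, 0, 22], "dr": [0, 0, 0], "hand": 100}, {"dp": [0, 0, 21], "dr": [0, 0, 0], "hand": 100}, {"dp": [0, 0, 0], "dr": [0, 0, 0], "hand": 60}, {"dp": [0, 0, 0], "dr": [0, 0, 0], "hand": 0}, {"dp": [0, 0, 0], "dr": [0, 0, 0], "hand": 0}, {"dp": [0, 0, 0], "dr": [0, 0, 0], "hand": 0}, {"dp": [0, 0, 0], "dr": [0, 0, 0], "hand": 0}], squeeze=50)

```text
time: 6.62
ee_pos: [0.4168, 0.2398, 0.1361]
eef_rot: [-0.001, -0.104, 0.995, -0.0]
contact_force: [-0.3, -0.0, 0.1]
finger_gap: 0.0401
```

Call:
drive_tool(rows=[{"dp": [0, 0, -4], "dr": [0, 0, 0], "hand": 0}, {"dp": [0, 0, -20], "dr": [0, 0, 0], "hand": 0}, {"dp": [0, 0, -25], "dr": [0, 0, 0], "hand": 0}, {"dp": [0, 0, -25], "dr": [0, 0, 0], "hand": 0}, {"dp": [0, 0, 0], "dr": [0, 0, 0], "hand": 0}])

```text
time: 7.25
ee_pos: [0.4177, 0.2401, 0.2113]
eef_rot: [0.001, -0.104, 0.995, 0.0]
contact_force: [-0.1, -0.3, -2.8]
finger_gap: 0.0234
```

```bash
python3 - <<'E'
from h import *
p,d,c,s=snap("wrist"); np.savez("w4.npz",p=p,d=d); t,_=optics.get_image("scene")
plan([.497,-.0444,.21],190)
print(proj(c,s["ee_pos"]+pose(s)[0]@[0,0,.045]))
a=cv2.resize(p[150:400,170:480],(496,400)); b=cv2.resize(t[120:260,180:300],(300,350))
b=np.vstack([b,np.zeros((50,300,3),np.uint8)])
cv2.imwrite("pics/w4.png",np.hstack([a,b])[...,::-1])
E
```

```text
time 7.35 pos [0.4163 0.2396 0.209 ] yaw -168.04 tilt 0.14 gap 0.0237 F [-0.7 -0.3 -2.9]
D tool mm [ -20.1 -294.6   -1. ] rv deg [-0.01 -0.14  1.96] rows 7
[ -2.9 -42.1  -0.1] [-0.   -0.02  0.28]
[ -3.1 -42.1  -0.1] [-0.   -0.02  0.28]
[ -3.3 -42.1  -0.1] [-0.   -0.02  0.28]
[ -3.5 -42.   -0.1] [-0.   -0.02  0.28]
[ -3.7 -42.   -0.1] [-0.   -0.02  0.28]
[ -3.9 -42.   -0.1] [-0.   -0.02  0.28]
[ -4.1 -42.   -0.1] [-0.   -0.02  0.28]
[324.94933937 284.59465023]
```

View pics/w4.png

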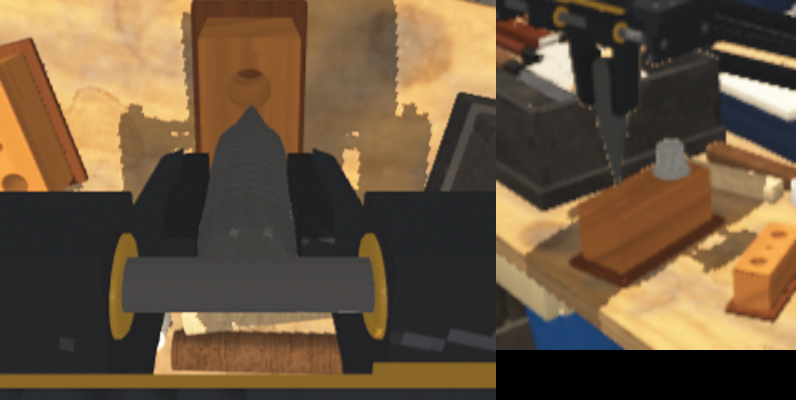

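The drift is held: the weight reads 2.8 N and the gap 23.6 mm. The fingers were still closing as I lifted, though, so the grip is higher than planned. The tip shows at wrist (326,217.5) and scene (228.4,193); I triangulate it.

```bash
python3 - <<'E'
from h import *
f=np.load("w4.npz"); s=env.get_state(); R,p=pose(s); c=cam("wrist",s); cs=cam("scene")
# refine tip in wrist image: dark drift top-most row near u 326
g=cv2.cvtColor(f["p"],cv2.COLOR_RGB2GRAY)
for v in range(210,226): 
    r=np.where(f["d"][v,300:350]<0.27)[0]+300; r=r[f["d"][v,r]>0]; print(v,(r.min(),r.max()) if len(r) else None, end=" ")
print()
def L(c,u,v): K,Rc,o=c; d=Rc@np.linalg.solve(K,[u,v,1]); return o,d/np.linalg.norm(d)
def tip(uw,us):
    o1,d1=L(c,*uw);o2,d2=L(cs,*us)
    A=np.stack([d1,-d2],1); t=np.linalg.lstsq(A,o2-o1,rcond=None)[0]
    a,b=o1+t[0]*d1,o2+t[1]*d2
    return R.T@((a+b)/2-p)*1000, np.linalg.norm(a-b)*1000
print(tip((326,217.5),(228.4,193.2)))
o,d=L(c,326,217.5); o=R.T@(o-p); d=R.T@d; t=-o[0]/d[0]; print("axis plane:",(o+t*d)*1000)
E
```

```text
210 (np.int64(300), np.int64(349)) 211 (np.int64(300), np.int64(349)) 212 (np.int64(300), np.int64(349)) 213 (np.int64(300), np.int64(349)) 214 (np.int64(300), np.int64(349)) 215 (np.int64(300), np.int64(349)) 216 (np.int64(300), np.int64(349)) 217 (np.int64(300), np.int64(349)) 218 (np.int64(300), np.int64(349)) 219 (np.int64(300), np.int64(349)) 220 (np.int64(300), np.int64(349)) 221 (np.int64(300), np.int64(349)) 222 (np.int64(300), np.int64(349)) 223 (np.int64(300), np.int64(349)) 224 (np.int64(300), np.int64(349)) 225 (np.int64(300), np.int64(349)) 
(array([-2.72379406e+00, -7.30851152e-02,  1.35362950e+02]), np.float64(2.776529066254457))
axis plane: [  0.           0.68079577 131.19420536]
```

Call:
drive_tool(rows=[{"dp": [-3, -42, -10], "dr": [0, 0, 0.3], "hand": 0}, {"dp": [-3, -42, -6], "dr": [0, 0, 0.3], "hand": 0}, {"dp": [-3, -42, 0], "dr": [0, 0, 0.3], "hand": 0}, {"dp": [-3, -42, 0], "dr": [0, 0, 0.3], "hand": 0}, {"dp": [-3, -42, 0], "dr": [0, 0, 0.3], "hand": 0}, {"dp": [-3, -42, 0], "dr": [0, 0, 0.3], "hand": 0}, {"dp": [-2, -42, 0], "dr": [0, 0, 0.2], "hand": 0}, {"dp": [0, 0, 0], "dr": [0, 0, 0], "hand": 0}, {"dp": [0, 0, 0], "dr": [0, 0, 0], "hand": 0}])

```text
time: 8.48
ee_pos: [0.4919, -0.0444, 0.2243]
eef_rot: [-0.002, -0.087, 0.996, 0.001]
contact_force: [-0.1, 0.6, -2.8]
finger_gap: 0.0236
```

```bash
python3 - <<'E'
from h import *
plan([.4955,-.0445,.2],190)
E
```

```text
time 8.47 pos [ 0.4919 -0.0444  0.2243] yaw -170.07 tilt 0.26 gap 0.0236 F [-0.1  0.6 -2.8]
D tool mm [-3.6 -0.8 24.2] rv deg [ 0.1  -0.24 -0.07] rows 1
[-3.6 -0.8 24.2] [ 0.1  -0.24 -0.07]
```

Call:
drive_tool(rows=[{"dp": [-3.5, -0.5, 12], "dr": [0, 0, 0], "hand": 0}, {"dp": [0, 0, 10], "dr": [0, 0, 0], "hand": 0}, {"dp": [0, 0, 3], "dr": [0, 0, 0], "hand": 0}, {"dp": [0, 0, 0], "dr": [0, 0, 0], "hand": 0}])

```text
time: 8.98
ee_pos: [0.4961, -0.0444, 0.2002]
eef_rot: [-0.001, -0.087, 0.996, 0.0]
contact_force: [0.4, 0.1, -1.8]
finger_gap: 0.0235
```

Call:
drive_tool(rows=[{"dp": [0, 0, 2], "dr": [0, 0, 0], "hand": 0}, {"dp": [0, 0, 2], "dr": [0, 0, 0], "hand": 0}, {"dp": [0, 0, 1], "dr": [0, 0, 0], "hand": 0}])

```text
time: 9.35
ee_pos: [0.4963, -0.0448, 0.1957]
eef_rot: [-0.001, -0.087, 0.996, -0.0]
contact_force: [-0.4, -0.1, -2.1]
finger_gap: 0.0237
```

Call:
drive_tool(rows=[{"dp": [0, 0, 1.5], "dr": [0, 0, 0], "hand": 0}, {"dp": [0, 0, 1.5], "dr": [0, 0, 0], "hand": 0}, {"dp": [0, 0, 0], "dr": [0, 0, 0], "hand": 0}])

```text
time: 9.72
ee_pos: [0.4961, -0.0448, 0.1925]
eef_rot: [-0.001, -0.087, 0.996, -0.0]
contact_force: [-1.3, -0.6, -3.1]
finger_gap: 0.0236
```

Call:
drive_tool(rows=[{"dp": [0, 0, 1.5], "dr": [0, 0, 0], "hand": 0}, {"dp": [0, 0, 1.5], "dr": [0, 0, 0], "hand": 0}, {"dp": [0, 0, 0], "dr": [0, 0, 0], "hand": 0}])

```text
time: 10.1
ee_pos: [0.4961, -0.0448, 0.1895]
eef_rot: [-0.001, -0.087, 0.996, -0.0]
contact_force: [-0.6, -0.3, -2.3]
finger_gap: 0.0237
```

Call:
drive_tool(rows=[{"dp": [0, 0, 1.5], "dr": [0, 0, 0], "hand": 0}, {"dp": [0, 0, 1.5], "dr": [0, 0, 0], "hand": 0}, {"dp": [0, 0, 0], "dr": [0, 0, 0], "hand": 0}])

```text
time: 10.48
ee_pos: [0.496, -0.0448, 0.1864]
eef_rot: [-0.001, -0.087, 0.996, -0.0]
contact_force: [-2.1, 0.0, -2.9]
finger_gap: 0.0235
```

Call:
drive_tool(rows=[{"dp": [0, 0, 1.5], "dr": [0, 0, 0], "hand": 0}, {"dp": [0, 0, 1.5], "dr": [0, 0, 0], "hand": 0}, {"dp": [0, 0, 0], "dr": [0, 0, 0], "hand": 0}])

```text
time: 10.85
ee_pos: [0.496, -0.0448, 0.1834]
eef_rot: [-0.001, -0.087, 0.996, -0.0]
contact_force: [-2.4, -0.5, -0.6]
finger_gap: 0.0235
```

Call:
drive_tool(rows=[{"dp": [0, 0, 1.5], "dr": [0, 0, 0], "hand": 0}, {"dp": [0, 0, 0.5], "dr": [0, 0, 0], "hand": 0}, {"dp": [0, 0, 0], "dr": [0, 0, 0], "hand": 0}])

```text
time: 11.22
ee_pos: [0.4962, -0.0448, 0.1816]
eef_rot: [-0.001, -0.087, 0.996, -0.0]
contact_force: [-3.4, -0.2, 0.5]
finger_gap: 0.0238
```

The tip has gone into the lens: it is below the pedestal's top, and the bar's rear rim pushes it toward −x. I keep going down while easing toward +x and watching the force.

Call:
drive_tool(rows=[{"dp": [-0.4, 0, 1], "dr": [0, 0, 0], "hand": 0}, {"dp": [-0.4, 0, 1], "dr": [0, 0, 0], "hand": 0}, {"dp": [-0.4, 0, 1], "dr": [0, 0, 0], "hand": 0}, {"dp": [0, 0, 0], "dr": [0, 0, 0], "hand": 0}])

```text
time: 11.72
ee_pos: [0.4974, -0.0446, 0.1789]
eef_rot: [-0.001, -0.087, 0.996, -0.0]
contact_force: [-5.5, -1.3, 4.3]
finger_gap: 0.0238
```

Call:
drive_tool(rows=[{"dp": [-0.4, 0, 1], "dr": [0, 0, 0], "hand": 0}, {"dp": [-0.4, 0, 1], "dr": [0, 0, 0], "hand": 0}, {"dp": [-0.4, 0, 1], "dr": [0, 0, 0], "hand": 0}, {"dp": [0, 0, 0], "dr": [0, 0, 0], "hand": 0}])

```text
time: 12.22
ee_pos: [0.4987, -0.0445, 0.1761]
eef_rot: [-0.001, -0.087, 0.996, -0.0]
contact_force: [-5.9, -0.3, 5.5]
finger_gap: 0.0235
```

Call:
drive_tool(rows=[{"dp": [-0.4, 0, 1.2], "dr": [0, 0, 0], "hand": 0}, {"dp": [-0.4, 0, 1.2], "dr": [0, 0, 0], "hand": 0}, {"dp": [-0.4, 0, 1.2], "dr": [0, 0, 0], "hand": 0}, {"dp": [0, 0, 0], "dr": [0, 0, 0], "hand": 0}])

```text
time: 12.72
ee_pos: [0.4997, -0.0443, 0.1723]
eef_rot: [-0.001, -0.087, 0.996, -0.0]
contact_force: [-5.9, -1.0, 5.1]
finger_gap: 0.0238
```

Call:
drive_tool(rows=[{"dp": [-0.4, 0, 1.2], "dr": [0, 0, 0], "hand": 0}, {"dp": [-0.4, 0, 1.2], "dr": [0, 0, 0], "hand": 0}, {"dp": [-0.4, 0, 1.2], "dr": [0, 0, 0], "hand": 0}, {"dp": [0, 0, 0], "dr": [0, 0, 0], "hand": 0}])

```text
time: 13.22
ee_pos: [0.5005, -0.044, 0.1685]
eef_rot: [-0.002, -0.087, 0.996, -0.0]
contact_force: [-6.3, -0.2, 4.6]
finger_gap: 0.0232
```

Call:
drive_tool(rows=[{"dp": [-0.3, 0, 1.5], "dr": [0, 0, 0], "hand": 0}, {"dp": [-0.3, 0, 1.5], "dr": [0, 0, 0], "hand": 0}, {"dp": [-0.2, 0, 1.5], "dr": [0, 0, 0], "hand": 0}, {"dp": [0, 0, 0], "dr": [0, 0, 0], "hand": 0}])

```text
time: 13.72
ee_pos: [0.5012, -0.0437, 0.1638]
eef_rot: [-0.002, -0.087, 0.996, 0.0]
contact_force: [-6.0, -0.9, 3.2]
finger_gap: 0.0236
```

Call:
drive_tool(rows=[{"dp": [-0.2, 0, 1.2], "dr": [0, 0, 0], "hand": 0}, {"dp": [-0.2, 0, 1.2], "dr": [0, 0, 0], "hand": 0}, {"dp": [-0.2, 0, 1.2], "dr": [0, 0, 0], "hand": 0}, {"dp": [0, 0, 0], "dr": [0, 0, 0], "hand": 0}])

```text
time: 14.22
ee_pos: [0.5017, -0.0436, 0.1603]
eef_rot: [-0.002, -0.087, 0.996, 0.0]
contact_force: [-7.1, -0.5, 4.6]
finger_gap: 0.0237
```

Call:
drive_tool(rows=[{"dp": [0, -0.2, 1.2], "dr": [0, 0, 0], "hand": 0}, {"dp": [0, -0.2, 1.2], "dr": [0, 0, 0], "hand": 0}, {"dp": [0, -0.2, 1.2], "dr": [0, 0, 0], "hand": 0}, {"dp": [0, 0, 0], "dr": [0, 0, 0], "hand": 0}])

```text
time: 14.72
ee_pos: [0.5019, -0.0438, 0.1566]
eef_rot: [-0.002, -0.087, 0.996, 0.001]
contact_force: [-6.2, 1.9, 3.5]
finger_gap: 0.0235
```

Call:
drive_tool(rows=[{"dp": [0, 0, 1.2], "dr": [0, 0, 0], "hand": 0}, {"dp": [0, 0, 1.2], "dr": [0, 0, 0], "hand": 0}, {"dp": [0, 0, 1.2], "dr": [0, 0, 0], "hand": 0}, {"dp": [0, 0, 0], "dr": [0, 0, 0], "hand": 0}])

```text
time: 15.22
ee_pos: [0.5023, -0.0439, 0.1535]
eef_rot: [-0.001, -0.087, 0.996, 0.0]
contact_force: [-4.8, 1.2, 6.1]
finger_gap: 0.0234
```

Call:
drive_tool(rows=[{"dp": [0, 0, 1], "dr": [0, 0, 0], "hand": 0}, {"dp": [0, 0, 1], "dr": [0, 0, 0], "hand": 0}, {"dp": [0, 0, 0], "dr": [0, 0, 0], "hand": 0}])

```text
time: 15.6
ee_pos: [0.5025, -0.044, 0.1517]
eef_rot: [-0.001, -0.087, 0.996, 0.0]
contact_force: [-6.9, 1.6, 7.1]
finger_gap: 0.0235
```

Call:
drive_tool(rows=[{"dp": [0, 0, 1], "dr": [0, 0, 0], "hand": 0}, {"dp": [0, 0, 1], "dr": [0, 0, 0], "hand": 0}, {"dp": [0, 0, 0], "dr": [0, 0, 0], "hand": 0}])

```text
time: 15.98
ee_pos: [0.5025, -0.0442, 0.1497]
eef_rot: [-0.001, -0.087, 0.996, -0.0]
contact_force: [-6.6, -0.6, 7.3]
finger_gap: 0.0235
```

Call:
drive_tool(rows=[{"dp": [0, 0, 1], "dr": [0, 0, 0], "hand": 0}, {"dp": [0, 0, 1], "dr": [0, 0, 0], "hand": 0}, {"dp": [0, 0, 0], "dr": [0, 0, 0], "hand": 0}])

```text
time: 16.35
ee_pos: [0.5025, -0.0443, 0.1477]
eef_rot: [-0.001, -0.087, 0.996, -0.0]
contact_force: [-6.7, 0.5, 7.6]
finger_gap: 0.0235
```

Call:
drive_tool(rows=[{"dp": [0, 0, 1], "dr": [0, 0, 0], "hand": 0}, {"dp": [0, 0, 1], "dr": [0, 0, 0], "hand": 0}, {"dp": [0, 0, 0], "dr": [0, 0, 0], "hand": 0}])

```text
time: 16.73
ee_pos: [0.5028, -0.0443, 0.1468]
eef_rot: [-0.001, -0.087, 0.996, -0.0]
contact_force: [-10.0, 0.2, 18.3]
finger_gap: 0.0239
```

Call:
drive_tool(rows=[{"dp": [0.4, 0, 0], "dr": [0, 0, 0], "hand": 0}, {"dp": [0.3, 0, 0.5], "dr": [0, 0, 0], "hand": 0}, {"dp": [0, 0, 0], "dr": [0, 0, 0], "hand": 0}])

```text
time: 17.1
ee_pos: [0.5026, -0.0444, 0.1468]
eef_rot: [-0.0, -0.087, 0.996, -0.0]
contact_force: [-9.8, 1.5, 19.7]
finger_gap: 0.0236
```

Call:
drive_tool(rows=[{"dp": [0.3, 0, 0.5], "dr": [0, 0, 0], "hand": 0}, {"dp": [0, 0, 0.5], "dr": [0, 0, 0], "hand": 0}, {"dp": [0, 0, 0], "dr": [0, 0, 0], "hand": 0}])

```text
time: 17.48
ee_pos: [0.5027, -0.0445, 0.1467]
eef_rot: [0.0, -0.087, 0.996, -0.0]
contact_force: [-12.1, 1.9, 26.7]
finger_gap: 0.0239
```

The z motion has stopped, so the shoulder is either seated or jammed. I take a look and check the drift's height.

```bash
python3 - <<'E'
from h import *
s=env.get_state(); p,d,c,s=snap("wrist"); t,td=optics.get_image("scene")
print(s["ee_pos"],s["contact_force"],s["torque"])
cs=cam("scene"); print("bar hole px scene",proj(cs,[.5022,-.0444,.058]),"wrist",proj(c,[.5022,-.0444,.058]))
u,v=map(int,proj(cs,[.5022,-.0444,.075]))
b=cv2.resize(t[v-40:v+40,u-40:u+40],(400,400),interpolation=2)
a=cv2.resize(p[100:350,200:450],(400,400),interpolation=2); print(u-40,v-40)
cv2.imwrite("pics/w5.png",np.hstack([a,b])[...,::-1])
E
```

```text
[ 0.50273198 -0.04448744  0.1466828 ] [-12.06494576   1.88422716  26.66059295] [0.53106058 1.99362198 0.00854033]
bar hole px scene [355.33839562 238.94771152] wrist [325.46253939 242.13902953]
315 191
```

View pics/w5.png

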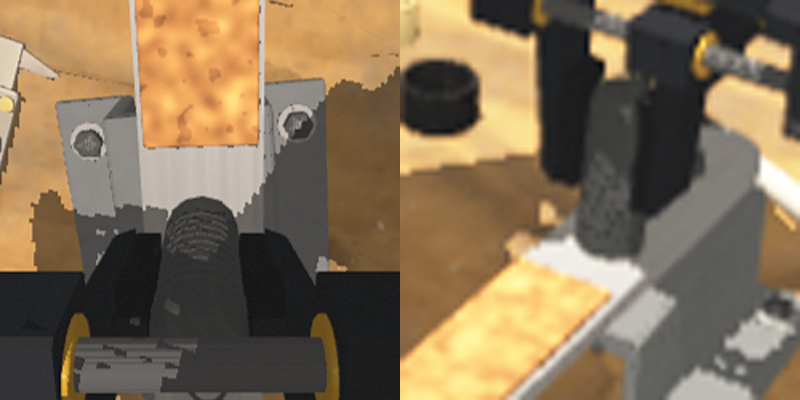

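The shoulder looks at or almost on the bar, at scene pixel ≈(357,242.6). The force and moment suggest the drift is leaning slightly in my grip. I ease off and open so it settles, then measure.

Call:
drive_tool(rows=[{"dp": [0, 0, -1.5], "dr": [0, 0, 0], "hand": 0}, {"dp": [0, 0, 0], "dr": [0, 0, 0], "hand": 40}, {"dp": [0, 0, 0], "dr": [0, 0, 0], "hand": 60}, {"dp": [0, 0, 0], "dr": [0, 0, 0], "hand": 60}])

```text
time: 18.08
ee_pos: [0.5017, -0.0445, 0.145]
eef_rot: [-0.001, -0.087, 0.996, -0.0]
contact_force: [-0.9, 0.8, -0.2]
finger_gap: 0.0512
```

```bash
python3 - <<'E'
from h import *
p,d,c,s=snap("wrist"); t,td=optics.get_image("scene"); np.savez("s6.npz",t=t,td=td)
print(s["ee_pos"],s["contact_force"],s["finger_gap"])
cs=cam("scene"); a=np.linspace(0,6.28,60)
for z in (.058,.060,.062,.064):
    q=np.array([proj(cs,[.5022+.0125*np.cos(k),-.0444+.0125*np.sin(k),z]) for k in a]); print(z,q[:,1].max().round(2),q[q[:,1].argmax()].round(1))
# drift top from wrist/scene depth
K,R,o=cs; vv,uu=np.mgrid[0:400,0:640]
X=np.stack([(uu-K[0,2])/K[0,0],(vv-K[1,2])/K[1,1],np.ones_like(td)],-1)*td[...,None]@R.T+o
g=(np.hypot(X[...,0]-.5022,X[...,1]+.0444)<.016)&(X[...,2]>.063)&(td>0)
print("scene drift top z",np.percentile(X[g][:,2],[50,90,98,99.5]).round(4), g.sum(), "bottom row",np.argwhere(g)[:,0].max())
g=(np.abs(X[...,2]-.058)<.004)&(np.hypot(X[...,0]-.48,X[...,1]+.05)<.02); print("bar z scene",np.median(X[g][:,2]))
b=cv2.resize(t[191:271,315:395],(500,500),interpolation=2)
cv2.imwrite("pics/w6.png",b[...,::-1])
E
```

```text
[ 0.50170391 -0.0445276   0.14504667] [-0.85440557  0.83654281 -0.22135097] 0.05120272302098528
0.058 242.76 [355.9 242.8]
0.06 241.84 [356.  241.8]
0.062 240.91 [356.  240.9]
0.064 239.99 [356.1 240. ]
scene drift top z [0.0971 0.1204 0.1217 0.3511] 455 bottom row 241
bar z scene 0.057346191701146854
```

View pics/w6.png

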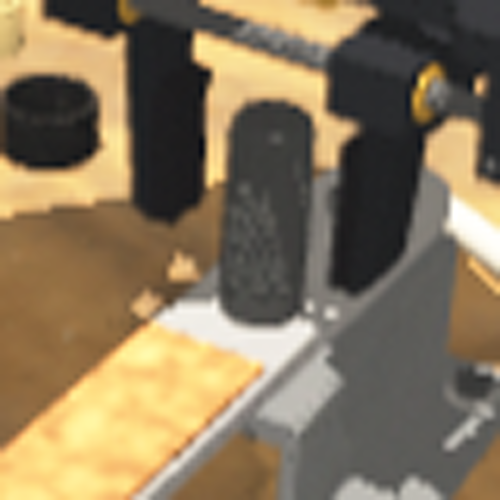

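The drift stands upright and settled. Its top is 64 mm above the bar's face (the grip's length) and its lower edge is at v≈243, so the shoulder is on the bar. I regrip it lower and press once to confirm it is home.

Call:
drive_tool(rows=[{"dp": [-0.5, 0, 7], "dr": [0, 0, 0], "hand": 60}, {"dp": [0, 0, 0], "dr": [0, 0, 0], "hand": 0}, {"dp": [0, 0, 0], "dr": [0, 0, 0], "hand": 0}, {"dp": [0, 0, 0], "dr": [0, 0, 0], "hand": 0}, {"dp": [0, 0, 0], "dr": [0, 0, 0], "hand": 0}, {"dp": [0, 0, 0], "dr": [0, 0, 0], "hand": 0}], squeeze=50)

```text
time: 18.92
ee_pos: [0.5019, -0.0442, 0.1382]
eef_rot: [-0.001, -0.087, 0.996, 0.0]
contact_force: [-0.2, 2.2, 0.7]
finger_gap: 0.0236
```

Call:
drive_tool(rows=[{"dp": [0, 0, 1], "dr": [0, 0, 0], "hand": 0}, {"dp": [0, 0, 0.5], "dr": [0, 0, 0], "hand": 0}, {"dp": [0, 0, 0], "dr": [0, 0, 0], "hand": 0}])

```text
time: 19.3
ee_pos: [0.5021, -0.0442, 0.1381]
eef_rot: [-0.001, -0.087, 0.996, 0.0]
contact_force: [-6.4, 3.5, 14.6]
finger_gap: 0.0237
```

Call:
drive_tool(rows=[{"dp": [0, 0, -1.5], "dr": [0, 0, 0], "hand": 0}, {"dp": [0, 0, -4], "dr": [0, 0, 0], "hand": 0}, {"dp": [0, 0, -6], "dr": [0, 0, 0], "hand": 0}, {"dp": [0, 0, -8], "dr": [0, 0, 0], "hand": 0}, {"dp": [0, 0, -8], "dr": [0, 0, 0], "hand": 0}, {"dp": [0, 0, -8], "dr": [0, 0, 0], "hand": 0}, {"dp": [0, 0, -10], "dr": [0, 0, 0], "hand": 0}, {"dp": [0, 0, -15], "dr": [0, 0, 0], "hand": 0}, {"dp": [0, 0, -15], "dr": [0, 0, 0], "hand": 0}, {"dp": [0, 0, -10], "dr": [0, 0, 0], "hand": 0}, {"dp": [0, 0, 0], "dr": [0, 0, 0], "hand": 0}])

```text
time: 20.68
ee_pos: [0.5026, -0.0446, 0.2233]
eef_rot: [0.0, -0.087, 0.996, -0.001]
contact_force: [-0.6, -0.3, -2.7]
finger_gap: 0.0237
```

```bash
python3 - <<'E'
from h import *
plan([.4169,.2400,.225],190)
E
```

```text
time 20.68 pos [ 0.5026 -0.0446  0.2233] yaw -170.04 tilt 0.06 gap 0.0237 F [-0.6 -0.3 -2.7]
D tool mm [ 35.2 295.1  -2. ] rv deg [-0.06  0.01 -0.04] rows 7
[ 5.  42.2 -0.3] [-0.01  0.   -0.01]
[ 5.  42.2 -0.3] [-0.01  0.   -0.01]
[ 5.  42.2 -0.3] [-0.01  0.   -0.01]
[ 5.  42.2 -0.3] [-0.01  0.   -0.01]
[ 5.  42.2 -0.3] [-0.01  0.   -0.01]
[ 5.  42.2 -0.3] [-0.01  0.   -0.01]
[ 5.  42.2 -0.2] [-0.01  0.   -0.01]
```

Call:
drive_tool(rows=[{"dp": [5, 42, 0], "dr": [0, 0, 0], "hand": 0}, {"dp": [5, 42, 0], "dr": [0, 0, 0], "hand": 0}, {"dp": [5, 42, 0], "dr": [0, 0, 0], "hand": 0}, {"dp": [5, 42, 0], "dr": [0, 0, 0], "hand": 0}, {"dp": [5, 42, 0], "dr": [0, 0, 0], "hand": 0}, {"dp": [5, 42, 0], "dr": [0, 0, 0], "hand": 0}, {"dp": [5, 43, 0], "dr": [0, 0, 0], "hand": 0}, {"dp": [0, 0, 0], "dr": [0, 0, 0], "hand": 0}, {"dp": [0, 0, 0], "dr": [0, 0, 0], "hand": 0}])

```text
time: 21.8
ee_pos: [0.4163, 0.2398, 0.2218]
eef_rot: [-0.001, -0.087, 0.996, -0.0]
contact_force: [0.7, 0.4, -2.0]
finger_gap: 0.0239
```

```bash
python3 - <<'E'
from h import *
plan([.4169,.2400,.15],190)
E
```

```text
time 21.8 pos [0.4163 0.2398 0.2218] yaw -169.99 tilt 0.15 gap 0.0239 F [ 0.7  0.4 -2. ]
D tool mm [-0.8  0.1 71.8] rv deg [-0.04 -0.15  0.01] rows 2
[-0.4  0.1 35.9] [-0.02 -0.07  0.  ]
[-0.3  0.  35.9] [-0.02 -0.07  0.  ]
```

Call:
drive_tool(rows=[{"dp": [-0.5, 0, 20], "dr": [0, 0, 0], "hand": 0}, {"dp": [0, 0, 12], "dr": [0, 0, 0], "hand": 0}, {"dp": [0, 0, 6], "dr": [0, 0, 0], "hand": 0}, {"dp": [0, 0, 5], "dr": [0, 0, 0], "hand": 0}, {"dp": [0, 0, 0], "dr": [0, 0, 0], "hand": 0}])

```text
time: 22.42
ee_pos: [0.417, 0.24, 0.1791]
eef_rot: [-0.001, -0.087, 0.996, -0.0]
contact_force: [0.7, 0.3, -3.6]
finger_gap: 0.0239
```

Call:
drive_tool(rows=[{"dp": [0, 0, 5], "dr": [0, 0, 0], "hand": 0}, {"dp": [0, 0, 5], "dr": [0, 0, 0], "hand": 0}, {"dp": [0, 0, 5], "dr": [0, 0, 0], "hand": 0}, {"dp": [0, 0, 0], "dr": [0, 0, 0], "hand": 0}])

```text
time: 22.92
ee_pos: [0.4166, 0.2401, 0.1637]
eef_rot: [-0.001, -0.087, 0.996, -0.0]
contact_force: [-0.8, -0.4, -2.9]
finger_gap: 0.0235
```

Call:
drive_tool(rows=[{"dp": [0, 0, 5], "dr": [0, 0, 0], "hand": 0}, {"dp": [0, 0, 5], "dr": [0, 0, 0], "hand": 0}, {"dp": [0, 0, 3], "dr": [0, 0, 0], "hand": 0}, {"dp": [0, 0, 0], "dr": [0, 0, 0], "hand": 0}])

```text
time: 23.42
ee_pos: [0.4167, 0.2401, 0.1509]
eef_rot: [-0.001, -0.087, 0.996, -0.0]
contact_force: [-0.5, -0.0, -2.8]
finger_gap: 0.024
```

Call:
drive_tool(rows=[{"dp": [0, 0, 5], "dr": [0, 0, 0], "hand": 0}, {"dp": [0, 0, 4], "dr": [0, 0, 0], "hand": 0}, {"dp": [0, 0, 1], "dr": [0, 0, 0], "hand": 0}, {"dp": [0, 0, 1], "dr": [0, 0, 0], "hand": 0}, {"dp": [0, 0, 0], "dr": [0, 0, 0], "hand": 0}])

```text
time: 24.05
ee_pos: [0.417, 0.2402, 0.1403]
eef_rot: [-0.001, -0.087, 0.996, -0.0]
contact_force: [-0.5, 0.1, -2.3]
finger_gap: 0.0239
```

Call:
drive_tool(rows=[{"dp": [0, 0, 0], "dr": [0, 0, 0], "hand": 100}, {"dp": [0, 0, 0], "dr": [0, 0, 0], "hand": 100}, {"dp": [0, 0, 0], "dr": [0, 0, 0], "hand": 100}, {"dp": [0, 0, -15], "dr": [0, 0, 0], "hand": 100}, {"dp": [0, 0, -25], "dr": [0, 0, 0], "hand": 100}, {"dp": [0, 0, -25], "dr": [0, 0, 0], "hand": 100}, {"dp": [-33, 1, 0], "dr": [0, 0, 0], "hand": 100}, {"dp": [-34, 1, 0], "dr": [0, 0, 0], "hand": 100}, {"dp": [0, 0, 0], "dr": [0, 0, 0], "hand": 100}, {"dp": [0, 0, 0], "dr": [0, 0, 0], "hand": 100}])

```text
time: 25.3
ee_pos: [0.482, 0.2537, 0.2053]
eef_rot: [-0.001, -0.087, 0.996, -0.0]
contact_force: [-0.2, 0.5, -0.4]
finger_gap: 0.0883
```

```bash
python3 - <<'E'
from h import *
plan([.4824,.2540,.1285],190)
t,td=optics.get_image("top"); c=cam("top")
K,R,o=c; vv,uu=np.mgrid[0:400,0:640]
X=np.stack([(uu-K[0,2])/K[0,0],(vv-K[1,2])/K[1,1],np.ones_like(td)],-1)*td[...,None]@R.T+o
g=(np.hypot(X[...,0]-.4169,X[...,1]-.2402)<.02)&(X[...,2]>.11)&(X[...,2]<.14); print("drift top",X[g].mean(0) if g.any() else None,g.sum())
E
```

```text
time 25.3 pos [0.482  0.2537 0.2053] yaw -170.04 tilt 0.15 gap 0.0883 F [-0.2  0.5 -0.4]
D tool mm [-0.7  0.3 76.8] rv deg [-0.   -0.15 -0.04] rows 2
[-0.3  0.1 38.4] [-0.   -0.07 -0.02]
[-0.3  0.1 38.4] [-0.   -0.07 -0.02]
drift top [0.41869636 0.23760432 0.123031  ] 127
```

Call:
drive_tool(rows=[{"dp": [-0.5, 0.3, 30], "dr": [0, 0, 0], "hand": 100}, {"dp": [0, 0, 30], "dr": [0, 0, 0], "hand": 100}, {"dp": [0, 0, 15.5], "dr": [0, 0, 0], "hand": 100}, {"dp": [0, 0, 0], "dr": [0, 0, 0], "hand": 0}, {"dp": [0, 0, 0], "dr": [0, 0, 0], "hand": 0}, {"dp": [0, 0, 0], "dr": [0, 0, 0], "hand": 0}, {"dp": [0, 0, 0], "dr": [0, 0, 0], "hand": 0}, {"dp": [0, 0, 0], "dr": [0, 0, 0], "hand": 0}, {"dp": [0, 0, 0], "dr": [0, 0, 0], "hand": 0}, {"dp": [0, 0, 0], "dr": [0, 0, 0], "hand": 0}, {"dp": [0, 0, 0], "dr": [0, 0, 0], "hand": 0}], squeeze=35)

```text
time: 26.72
ee_pos: [0.483, 0.2541, 0.1296]
eef_rot: [-0.001, -0.087, 0.996, -0.0]
contact_force: [-0.7, 0.0, 0.8]
finger_gap: 0.0229
```

Call:
drive_tool(rows=[{"dp": [0, 0, -10], "dr": [0, 0, 0], "hand": 0}, {"dp": [0, 0, -25], "dr": [0, 0, 0], "hand": 0}, {"dp": [0, 0, -25], "dr": [0, 0, 0], "hand": 0}, {"dp": [0, 0, -10], "dr": [0, 0, 0], "hand": 0}, {"dp": [-6, -42, 0], "dr": [0, 0, 0], "hand": 0}, {"dp": [-6, -42, 0], "dr": [0, 0, 0], "hand": 0}, {"dp": [-6, -42, 0], "dr": [0, 0, 0], "hand": 0}, {"dp": [-6, -43, 0], "dr": [0, 0, 0], "hand": 0}, {"dp": [-6, -43, 0], "dr": [0, 0, 0], "hand": 0}, {"dp": [-6, -43, 0], "dr": [0, 0, 0], "hand": 0}, {"dp": [-6, -42, 5], "dr": [0, 0, 0], "hand": 0}, {"dp": [0, 0, 0], "dr": [0, 0, 0], "hand": 0}, {"dp": [0, 0, 0], "dr": [0, 0, 0], "hand": 0}])

```text
time: 28.35
ee_pos: [0.5752, -0.0308, 0.1939]
eef_rot: [-0.002, -0.087, 0.996, 0.0]
contact_force: [-0.0, 0.7, -2.0]
finger_gap: 0.0231
```

```bash
python3 - <<'E'
from h import *
p,d,c,s=snap("wrist")
plan([.502,-.0443,.175],190)
K,R,o=c; vv,uu=np.mgrid[0:400,0:640]
X=np.stack([(uu-K[0,2])/K[0,0],(vv-K[1,2])/K[1,1],np.ones_like(d)],-1)*d[...,None]@R.T+o
u,v=proj(c,[.502,-.0443,.058]); print("px",u,v)
m=((X[...,2]>.0535)&(X[...,2]<.0625)&(d>0)).astype(np.uint8)
cs,hi=cv2.findContours(m,cv2.RETR_CCOMP,cv2.CHAIN_APPROX_NONE)
for q,h in zip(cs,hi[0]):
    if h[3]>=0 and cv2.contourArea(q)>150:
        e=cv2.fitEllipse(q); print("bar hole",e[1],ray(c,*e[0],.058).round(4))
n=((X[...,2]<.03)&(d>0)&(np.hypot(uu-u,vv-v)<20)).astype(np.uint8)
q=max(cv2.findContours(n,0,1)[0],key=cv2.contourArea); e=cv2.fitEllipse(q); print("lower",e,ray(c,*e[0],.05).round(4),n.sum())
x0,y0=int(u)-40,int(v)-40
cv2.imwrite("pics/w7.png",np.hstack([cv2.resize(p[y0:y0+80,x0:x0+80],(400,400),interpolation=2),cv2.resize(p[:,120:520],(400,400))])[...,::-1])
E
```

```text
time 28.4 pos [ 0.5752 -0.0303  0.1941] yaw -170.02 tilt 0.17 gap 0.0232 F [-0.4  0.4 -1.8]
D tool mm [74.5 -1.1 19.3] rv deg [ 0.05 -0.16 -0.02] rows 2
[37.3 -0.6  9.7] [ 0.02 -0.08 -0.01]
[37.3 -0.6  9.6] [ 0.02 -0.08 -0.01]
px 323.82552369062654 104.73689982004703
bar hole (25.545255661010742, 25.97618293762207) [ 0.5624 -0.0315  0.058 ]
bar hole (28.82539176940918, 29.92703628540039) [ 0.5014 -0.044   0.058 ]
lower ((323.3875427246094, 103.59410858154297), (24.375944137573242, 26.503149032592773), 2.3380825519561768) [ 0.5014 -0.0447  0.05  ] 542
```

View pics/w7.png

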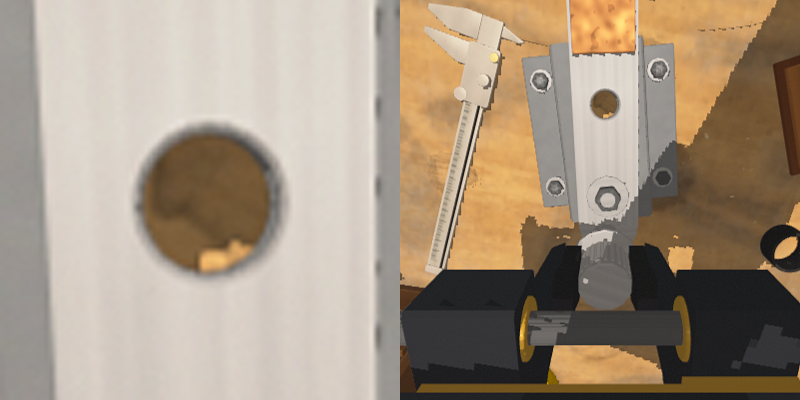

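The two holes are now concentric, seen at (324,104): the bar's centre is (0.5014,−0.0440) and the lower one (0.5014,−0.0447). I move the bolt over them.

Call:
drive_tool(rows=[{"dp": [37, -0.5, 0], "dr": [0, -0.1, 0], "hand": 0}, {"dp": [37, -0.6, 0], "dr": [0, 0, 0], "hand": 0}, {"dp": [0.5, 0, 10], "dr": [0, 0, 0], "hand": 0}, {"dp": [0, 0, 8], "dr": [0, 0, 0], "hand": 0}, {"dp": [0, 0, 0], "dr": [0, 0, 0], "hand": 0}])

```text
time: 29.02
ee_pos: [0.5029, -0.0445, 0.1759]
eef_rot: [-0.0, -0.087, 0.996, 0.0]
contact_force: [0.2, -0.0, -2.1]
finger_gap: 0.023
```

```bash
python3 - <<'E'
from h import *
plan([.502,-.0443,.165],190)
E
```

```text
time 29.02 pos [ 0.5029 -0.0445  0.1759] yaw -169.99 tilt 0.06 gap 0.023 F [ 0.2 -0.  -2.1]
D tool mm [ 0.8  0.4 10.9] rv deg [ 0.03 -0.05  0.01] rows 1
[ 0.8  0.4 10.9] [ 0.03 -0.05  0.01]
```

Call:
drive_tool(rows=[{"dp": [0.6, 0.2, 4], "dr": [0, 0, 0], "hand": 0}, {"dp": [0, 0, 4], "dr": [0, 0, 0], "hand": 0}, {"dp": [0, 0, 2], "dr": [0, 0, 0], "hand": 0}, {"dp": [0, 0, 2], "dr": [0, 0, 0], "hand": 0}, {"dp": [0, 0, 0], "dr": [0, 0, 0], "hand": 0}])

```text
time: 29.65
ee_pos: [0.502, -0.045, 0.1645]
eef_rot: [-0.0, -0.087, 0.996, 0.0]
contact_force: [0.1, 0.1, -2.2]
finger_gap: 0.0231
```

Call:
drive_tool(rows=[{"dp": [0, 0, 2], "dr": [0, 0, 0], "hand": 0}, {"dp": [0, 0, 2], "dr": [0, 0, 0], "hand": 0}, {"dp": [0, 0, 0], "dr": [0, 0, 0], "hand": 0}])

```text
time: 30.02
ee_pos: [0.5019, -0.045, 0.1604]
eef_rot: [-0.0, -0.087, 0.996, 0.0]
contact_force: [0.7, -0.1, -2.5]
finger_gap: 0.0237
```

Call:
drive_tool(rows=[{"dp": [0, 0.5, 1], "dr": [0, 0, 0], "hand": 0}, {"dp": [0, 0, 2], "dr": [0, 0, 0], "hand": 0}, {"dp": [0, 0, 2], "dr": [0, 0, 0], "hand": 0}, {"dp": [0, 0, 0], "dr": [0, 0, 0], "hand": 0}])

```text
time: 30.52
ee_pos: [0.5018, -0.0445, 0.1553]
eef_rot: [-0.0, -0.087, 0.996, 0.0]
contact_force: [-0.6, 0.2, -1.5]
finger_gap: 0.023
```

Call:
drive_tool(rows=[{"dp": [0, 0, 2], "dr": [0, 0, 0], "hand": 0}, {"dp": [0, 0, 2], "dr": [0, 0, 0], "hand": 0}, {"dp": [0, 0, 2], "dr": [0, 0, 0], "hand": 0}, {"dp": [0, 0, 0], "dr": [0, 0, 0], "hand": 0}])

```text
time: 31.02
ee_pos: [0.5018, -0.0445, 0.1493]
eef_rot: [-0.0, -0.087, 0.996, 0.0]
contact_force: [0.2, 0.3, -1.9]
finger_gap: 0.0228
```

Call:
drive_tool(rows=[{"dp": [0, 0, 2], "dr": [0, 0, 0], "hand": 0}, {"dp": [0, 0, 2], "dr": [0, 0, 0], "hand": 0}, {"dp": [0, 0, 2], "dr": [0, 0, 0], "hand": 0}, {"dp": [0, 0, 0], "dr": [0, 0, 0], "hand": 0}])

```text
time: 31.52
ee_pos: [0.5019, -0.0445, 0.1434]
eef_rot: [-0.0, -0.087, 0.996, -0.0]
contact_force: [-0.8, 0.6, -2.4]
finger_gap: 0.023
```

Call:
drive_tool(rows=[{"dp": [0, 0, 3], "dr": [0, 0, 0], "hand": 0}, {"dp": [0, 0, 3], "dr": [0, 0, 0], "hand": 0}, {"dp": [0, 0, 3], "dr": [0, 0, 0], "hand": 0}, {"dp": [0, 0, 3], "dr": [0, 0, 0], "hand": 0}, {"dp": [0, 0, 2], "dr": [0, 0, 0], "hand": 0}, {"dp": [0, 0, 0], "dr": [0, 0, 0], "hand": 0}])

```text
time: 32.28
ee_pos: [0.5018, -0.0445, 0.1294]
eef_rot: [-0.0, -0.087, 0.996, -0.0]
contact_force: [-1.2, -0.4, -2.4]
finger_gap: 0.0231
```

Call:
drive_tool(rows=[{"dp": [0, 0, 1], "dr": [0, 0, 0], "hand": 0}, {"dp": [0, 0, 1], "dr": [0, 0, 0], "hand": 0}, {"dp": [0, 0, 0.5], "dr": [0, 0, 0], "hand": 0}, {"dp": [0, 0, 0], "dr": [0, 0, 0], "hand": 0}])

```text
time: 32.78
ee_pos: [0.502, -0.0445, 0.1276]
eef_rot: [0.0, -0.087, 0.996, -0.0]
contact_force: [-2.7, 1.5, 5.1]
finger_gap: 0.0232
```

Call:
drive_tool(rows=[{"dp": [0, 0, -0.6], "dr": [0, 0, 0], "hand": 0}, {"dp": [0, 0, 0], "dr": [0, 0, 0], "hand": 70}, {"dp": [0, 0, 0], "dr": [0, 0, 0], "hand": 70}, {"dp": [0, 0, 0], "dr": [0, 0, 0], "hand": 70}, {"dp": [0, 0, 0], "dr": [0, 0, 0], "hand": 70}, {"dp": [0, 0, -15], "dr": [0, 0, 0], "hand": 70}, {"dp": [0, 0, -40], "dr": [0, 0, 0], "hand": 70}, {"dp": [0, 0, -50], "dr": [0, 0, 0], "hand": 70}, {"dp": [-30, 0, -40], "dr": [0, 0, 0], "hand": 70}, {"dp": [-45, 0, 0], "dr": [0, 0, 0], "hand": 70}, {"dp": [0, 0, 0], "dr": [0, 0, 0], "hand": 70}, {"dp": [0, 0, 0], "dr": [0, 0, 0], "hand": 70}])

```text
time: 34.28
ee_pos: [0.5751, -0.0314, 0.2727]
eef_rot: [-0.001, -0.087, 0.996, 0.0]
contact_force: [-0.7, -0.3, -0.2]
finger_gap: 0.0617
```

```bash
python3 - <<'E'
from h import *
p,d,c,s=snap("wrist"); t,td=optics.get_image("scene"); print(s["time"],s["ee_pos"],s["contact_force"])
K,R,o=c; vv,uu=np.mgrid[0:400,0:640]
X=np.stack([(uu-K[0,2])/K[0,0],(vv-K[1,2])/K[1,1],np.ones_like(d)],-1)*d[...,None]@R.T+o
g=(np.hypot(X[...,0]-.5014,X[...,1]+.0443)<.011)&(d>0); print("head top",np.median(X[g][:,2]),X[g&(X[...,2]>.07)].mean(0))
g=(np.hypot(X[...,0]-.46,X[...,1]+.052)<.01)&(d>0); print("bar/cork z",np.median(X[g][:,2]))
for a in range(0,360,60):
    q=np.array([.5014+.0148*np.cos(np.radians(a)),-.0443+.0148*np.sin(np.radians(a)),.061]); u,v=proj(c,q).round().astype(int); print("flange",a,np.median(X[v-1:v+2,u-1:u+2,2]).round(4))
cv2.imwrite("pics/w8.png",np.hstack([cv2.resize(t[170:290,180:420],(800,400),interpolation=2)])[...,::-1])
E
```

```text
34.275 [ 0.57510417 -0.0313902   0.27270177] [-0.65915211 -0.25310771 -0.16976044]
head top 0.083907522283798 [ 0.50132704 -0.0443668   0.08390995]
bar/cork z 0.06095556500635385
flange 0 0.0603
flange 60 0.0601
flange 120 0.0596
flange 180 0.0596
flange 240 0.06
flange 300 0.0604
```

View pics/w8.png

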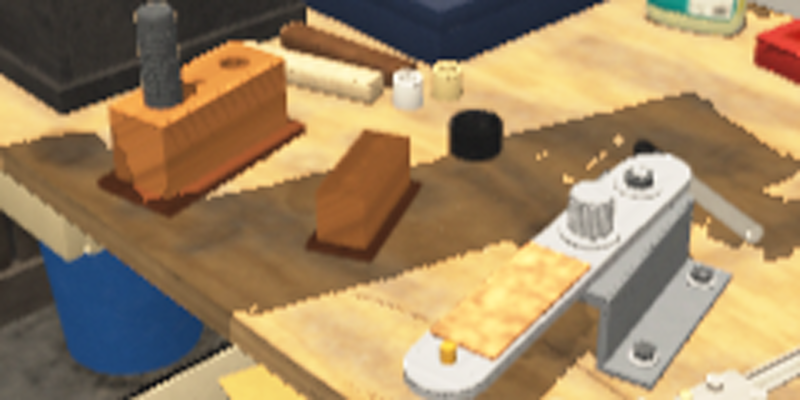

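The bolt's flange is flat on the bar: head top z 0.084, flange 0.060 all round, against nominal 0.085 and 0.061 with the usual −1 mm bias. The drift stands in the block's near hole. Handing in.

```bash
python3 -c "
from workcell import env
print(env.hand_in())"
```

```text
the job is handed in; nothing more can be done
None
```

The job is done and handed in. The drift brought the two holes into line, the drift is back in the wooden block, and the bolt is fully home. It took about 34 s of the 70 s, and `hand_in` gives no verdict.

**Finding the hole:** through the bar's open hole I could see part of the lower hole, 11.7 mm off toward the rear bolt. I used that as a first guess. I then pushed the drift down by feel and eased it sideways until its shoulder sat on the bar.

**Forces:** the highest reading was about 27 N, well under 60 N. Forces were read only at the end of each move.

**Checks before hand-in:**
- **Drift home in the bar:** after I let go, its top stood 64 mm above the bar, which is the grip's length. It did not move under about 15 N.
- **Holes in line:** after pulling the drift out, the two centres measured within 0.7 mm of each other.
- **Drift in the block:** it stands upright with its top at 0.123 m, against 0.124 m expected.
- **Bolt:** the flange measured 0.060 m all round and the head top 0.084 m, against 0.061 and 0.085 m. The camera reads about 1 mm low here.
- **Caliper, loupe and marker:** I did not touch them.

**What went wrong on the way:**
- I once moved the wrong way sideways and ended up over the tool tray; no contact force showed.
- I first lifted the drift before the fingers had closed fully, so it sat high and slightly leaning. It stopped just before sitting flat, so I let go, let it settle and gripped it again.
- The two cameras disagreed by about 2.8 mm on where the drift's tip was, so I relied on feel there.

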